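Clamp the lipstick mould shut with the click driver

ROBOT

A 6-joint arm with a two-finger parallel gripper is mounted at the origin on the work surface. World frame = base frame: x ahead of the robot, y to its left, z up, the work surface at z = 0. Lengths are in m, angles in rad, forces in N, time in s.
With the tool pointing down it reaches from about 0.3 to 0.775 m from the base axis. Payload 14.6 kg.
Tool frame: the origin (TCP) lies at the very end of the fingers, on their centre line; the grasp point (between the pads) lies 19 mm behind it; z points along the fingers, y is the line along which they close (so a half turn about z gives the same grasp; the last joint's range is limited). The gripper opens to 94 mm and grips with 3 to 60 N. Pads are 16 mm wide; open, the fingers measure 119 mm over their backs; the gripper's body (75 mm by 177 mm) begins 78 mm behind the grasp point.
Start: joints at [-1.304, 0.3, 1.521, -0, 1.321, -0.067], TCP at [0.18, -0.52, 0.205] pointing down, gripper open.
Joint ranges: [-3.03, 3.03], [-0.79, 2.21], [0.23, 2.52], [-1.04, 4.18], [0, 3.07], [-2.55, 2.55]. Speed limits (rad/s): [2.22, 2.22, 2.57, 3.14, 3.14, 3.14].

INTERFACE

Orientations are given as a unit quaternion [w, x, y, z].
In Python, from workcell import * gives the robot as it stands. The module is installed in compiled form; this text tells all that it offers.
- The arm moves only by the tool apply_moves, never from a script. Its argument "motion" is a list of rows, each a list of 7 numbers: the closure in counts, from 0 (fully open) to 255 (shut), then the shift along the tool's x, y, z in cm, then the turn, a rotation vector about the tool's x, y, z in rad. A call has 1 to 12 rows; each row shifts and turns the commanded pose from where the row before left it, along the tool's axes as they then stand; what a row does not reach is not made up. A row lasts 1/8 s, in which the tool goes at most 62.5 mm and 10.7 degrees, less where a joint would pass 70% of its speed; a pose out of reach is approached as far as the arm can. A call is refused whole if a number of a shift passes 6.25 or a number of a turn 0.188, either way. A call with a gripper value outside its range is refused whole. The fingers move at their own pace and stop on an object; the grip force is fixed at half the most. Time passes only in rows, so rows that do not move let the fingers close. It gives the time, the measured TCP pose, the force, the opening and the grip force at its end, in the units of the state.
- state(): the state, without advancing time (a new reading comes with each control period).
- snapshot(name): name is "scene" or "side" or "wrist"; returns the picture (384x512x3 uint8, red, green, blue); there is no depth.
- camera_info(name): a dict with "vfov" (degrees; the focal length in pixels is half the picture's height over the tangent of half this angle, whatever the lens; pixels are square), "cx", "cy" (the principal point, pixels), "R" (3x3) and "t" (3): a world point X has camera coordinates R X + t; the wrist camera has in their place "tool_from_camera" (4x4, takes a point from camera to tool coordinates, whose origin is the TCP and whose axes are the flange's). Camera axes: x right, y down, z forward; pixel columns grow to the right and rows downward; lengths in m; the calibration is good to about 2 mm. A picture is of the moment at which its call begins: read the wrist's pose just before it. camera_info takes no time and is no camera call.
- job_done(): hands the job in; it is judged then, once.
The state is a dict: "time_s": time; "joint_pos": joint angles; "joint_velocities": joint speeds; "joint_torque": joint torques, N m; "tcp_pos": TCP position; "orientation": TCP orientation; "ft_force": force on the tool from outside, world axes, zero at the start; "torque": the same for the moment, N m; "opening": opening from 0.0 (shut) to 1.0 (fully open); "gripper_force": force on a finger pad.
Only numpy, scipy, OpenCV 4.12 (cv2) and the standard library are available. Lean on these libraries where they do the work, as an engineer would, in place of code of your own. Each camera call takes 0.05 s, during which the arm holds its last target. There are 200 camera calls.

TASK

Get the lipstick mould ready for pouring: swing its clamp strap right home under the collar of the clamp screw, then take the T-handle click driver out of its leaning rest and set its socket upright and fully down over the hexagon head before you start to turn. Screw down clockwise until the driver's clutch clicks once and stop right there, then lift the driver off and set it gently back in its rest, down on its shoulder. Leave everything else on the bench undisturbed.

Things in the scene. Friction and masses are not known exactly. Their poses are not given: they have to be found in the camera images.
- strap (a joint): Angle of the flat steel clamp strap on the mould (rad), about its upright pivot. 0 = home against a stop, lying along the mould with the notch in its side around the clamp screw; grows as it swings open (anticlockwise from above), at most 1.4. Starts 0.45 to 1.1 open. Light friction (about 1 N at the knob), stays where it is left.
- strap_knob (a point): Centre (half-way up) of the red round knob on the strap, 16 mm in diameter and 30 mm high with its foot 6 mm above the strap's top face; that face is 54 mm above the bench, the knob reaches from 60 to 90 mm. The knob is 70 mm from the pivot. The point's y axis points along the strap from pivot to free end, z up.
- strap_pivot (a point): Point on the strap's upright pivot axis, at the knob's mid height (75 mm above the bench). Same axes as strap_knob.
- screw_head (a point): The clamp screw: upright, 120 mm from the strap pivot. Hexagon head 16 mm over flats, 15 mm tall (top 3 mm chamfered to 10 mm across) on a round collar of 26 mm diameter. The point lies on the screw's axis on the collar's top face, about 59 mm above the bench. It turns with the screw: x points square at one of the six flats, z up.
- screw_mark (a point): A corner of the screw's hexagon, 9.2 mm from its axis and 6 mm above the collar face; it shows whether the screw has been turned.
- screw (a joint): Turn of the clamp screw (rad), growing as it is turned clockwise seen from above; it goes down 0.95 mm per rad. It is already started by a few threads, begins at 0.1 to 0.9 and is tight (solid stop) at 1.9. Running friction about 0.13 N m; it may spring back a little at the click.
- driver_grip (a point): Centre of the driver's black T-bar: 90 mm long (x), 24 mm wide (y, grip across this), 26 mm high; z up along the driver's axis. Below: steel neck (19 mm diameter, 12 mm long), orange clutch housing (42 mm diameter, 40 mm long), steel tube (27 mm over all) with the socket at its end. The socket's mouth lies 137 mm below this point.
- driver_seat (a point): Centre of the lower face (shoulder) of the orange clutch housing, on the driver's axis, 65 mm below driver_grip; this face sits on the rest.
- driver_mouth (a point): Centre of the open mouth of the driver's hexagon socket, on the axis, 72 mm below driver_seat. Socket 16.8 mm over flats, 18 mm deep, mouth flared to 21 mm. x axis square to an inner flat (along the bar while the clutch reads 0): fits the head every 60 degrees, with 5 degrees of play; turned wrong, it stops on the chamfer. Fully down, the mouth sits on the collar and the driver stands by itself.
- clutch (a joint): How far the handle has clicked clockwise ahead of the socket tube (rad); one click is 0.52 (30 degrees). 0 = latched as found. With the screw at its stop the handle holds up to about 0.2 N m, then climbs for some 0.2 rad, jumps ahead and latches at 0.52: the first click. Turned on, it would climb again and click a second time past 0.78. Turning back loosens the screw.
- rest_top (a point): The driver's blue steel rest: centre of the hole (32 mm diameter, chamfered) in its top plate (70 by 90 by 8 mm), on the plate's upper face, 98 mm above the bench. z points up the hole's axis, leaning 0.26 rad (15 degrees) from upright towards -x of the rest. The driver hangs with its tube through the hole and its shoulder on the plate; lift it out along z by 80 mm or more.
- foil_cup_a: Bystander: foil baking cup, 64 mm diameter, 40 mm high. Origin at its underside.
- foil_cup_b: Bystander: foil baking cup, 64 mm diameter, 40 mm high. Origin at its underside.
- dropper_bottle: Bystander: amber glass bottle with white dropper, 34 mm diameter, 96 mm high. Origin at its underside.
- white_bottle: Bystander: white plastic bottle with black cap, 42 mm diameter, 105 mm high. Origin at its underside.
- lipstick_black: Bystander: black lipstick case standing up, 22 by 22 by 73 mm. Origin at its underside.
- lipstick_gold: Bystander: brass-coloured lipstick case standing up, 22 by 22 by 73 mm. Origin at its underside.
- stir_stick: Bystander: flat wooden stirring stick, 130 by 17 by 5 mm, lying. Origin at its underside.
- pigment_jar: Bystander: small red jar with black lid, 46 mm diameter, 40 mm high. Origin at its underside.
- driver: The whole T-handle driver, 150 mm long, 0.25 kg; origin at the mouth of its socket, z up along its axis.
Mind the look-alikes: they are no part of the job. Of the things like the part that bears rest_top, leave any that is green; of the rest the smaller one is meant. Of the things that look like the driver, the larger one is meant.

How it is judged:
By the outcome, as a careful person would: the job done as asked, in the order asked, and still so for the second after the job is handed in, with the robot touching nothing.
It also fails if it takes over 72 s, if anything falls off the work surface, if the arm or the gripper's body presses on something with over 40 N, if the wrist force passes 120 N, or if a joint passes its speed limit or range.

## Working session

There is one attempt and no reset: what is moved stays moved. The work goes in short steps, Python scripts to look and compute and a tool call to move; the robot and the scene stay as the last step left them, time stands still between calls to the robot, and variables do not carry over. Pictures are saved under pics/ and viewed, at most 10 in all, crops included, and the job is handed in when it is done.

Besides the shell and the picture viewer there is one more tool, called as name(argument=value, ...) on one line, values as JSON. apply_moves: Moves the arm, as the interface text tells. Its arguments: {"type":"object","properties":{"motion":{"type":"array"}},"required":["motion"]}

```bash
mkdir -p pics; python3 - <<'E'
from workcell import *
import cv2,numpy as np
s=state();print(s)
for n in("scene","side","wrist"):
    im=snapshot(n);cv2.imwrite(f"pics/{n}0.png",im[:,:,::-1]);print(n,camera_info(n))
a=[cv2.imread(f"pics/{n}0.png") for n in("scene","side")]
for n,i in zip(("scene","side"),a): cv2.imwrite(f"pics/{n}0b.png",cv2.resize(i,(800,600),interpolation=cv2.INTER_CUBIC))
E
```

```text
{'time_s': 0.0, 'joint_pos': array([-1.30361201e+00,  3.00468875e-01,  1.52158311e+00,  2.22432634e-05,
        1.32070241e+00, -6.65927532e-02]), 'joint_velocities': array([-0.0011599 ,  0.00124115,  0.00020146, -0.00085165, -0.00169287,
        0.00112224]), 'joint_torque': array([-3.95842537e-03, -5.31817281e+01, -3.52734482e+01,  7.07033440e-02,
        2.44013371e-02, -5.81030963e-05]), 'tcp_pos': array([ 0.18012428, -0.51938871,  0.2048867 ]), 'orientation': array([-5.79028187e-04,  9.86106692e-01,  1.66112176e-01, -4.74411545e-05]), 'ft_force': array([-0.75264824,  1.02807652, -0.586997  ]), 'torque': array([ 0.05900249,  0.01969325, -0.02361584]), 'gripper_force': 0.0, 'opening': 0.99906165589508}
scene {'vfov': 47.485523082773156, 'cx': 252.21859824579008, 'cy': 188.11810930474113, 'R': array([[ 0.79879824,  0.60151538,  0.01003134],
       [ 0.35135331, -0.45292401, -0.81939654],
       [-0.48833618,  0.65805706, -0.57313932]]), 't': array([-0.44145116, -0.10007063,  1.7162463 ])}
side {'vfov': 57.20893644008352, 'cx': 257.985496546117, 'cy': 183.4004532340505, 'R': array([[-0.73303444, -0.67993734,  0.01859362],
       [-0.5033545 ,  0.52387082, -0.68716346],
       [ 0.45748744, -0.51307366, -0.72626487]]), 't': array([0.3910389 , 0.35407931, 0.78122367])}
wrist {'vfov': 70.73801090682778, 'cx': 253.89718035274063, 'cy': 188.4674384234599, 'tool_from_camera': array([[-5.13292847e-04, -9.64656546e-01, -2.63509932e-01,
         7.62061182e-02],
       [ 9.99999858e-01, -4.57032536e-04, -2.74803102e-04,
         5.60478868e-04],
       [ 1.44657999e-04, -2.63510036e-01,  9.64656644e-01,
        -1.79387629e-01],
       [ 0.00000000e+00,  0.00000000e+00,  0.00000000e+00,
         1.00000000e+00]])}
```

View pics/scene0b.png

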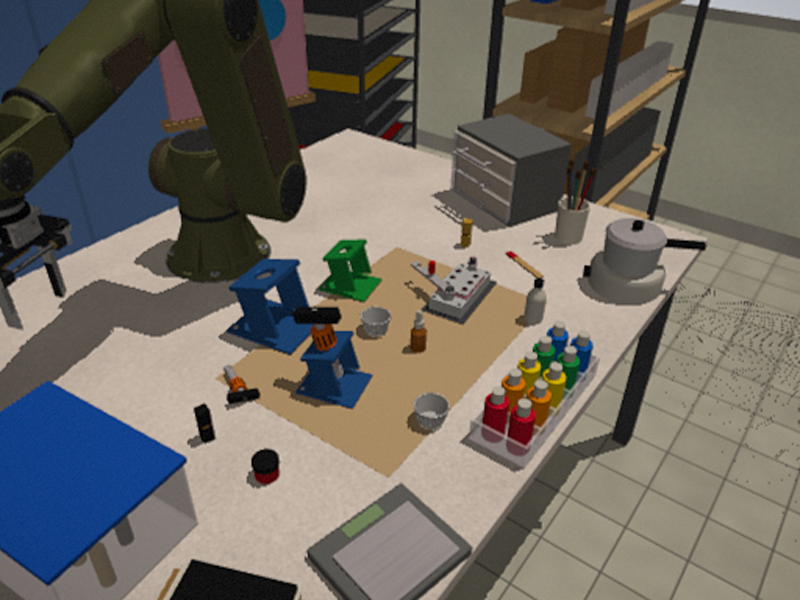

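View pics/side0b.png

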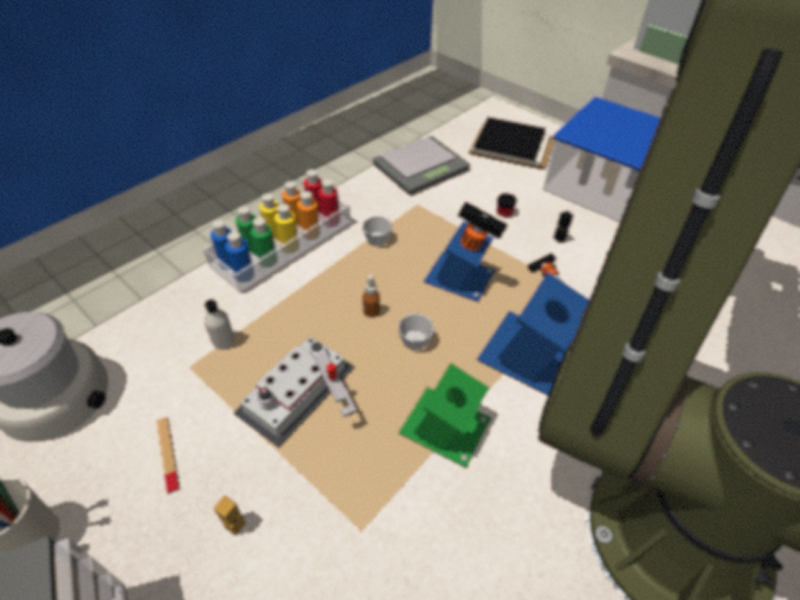

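Scene view: knob at about (432,267), pivot (450,290), screw (473,263), T-bar (317,315) on the smaller blue rest. Side view: knob (332,370), pivot (320,350), screw (265,393), T-bar (482,219). All are pixels in the 800x600 pictures.

```bash
cat > h.py <<'E'
from workcell import *
import cv2,numpy as np
from scipy.spatial.transform import Rotation as Ro
def Rs(q): return Ro.from_quat([q[1],q[2],q[3],q[0]])
def cam(n,s=None):
    c=camera_info(n);f=192/np.tan(np.radians(c["vfov"]/2))
    if n=="wrist":
        T=np.array(c["tool_from_camera"]);R=Rs(s["orientation"]).as_matrix()
        Rw=R@T[:3,:3];o=R@T[:3,3]+s["tcp_pos"]
    else: Rw=np.array(c["R"]).T;o=-Rw@c["t"]
    return f,c["cx"],c["cy"],Rw,o
def ray(C,p):
    f,cx,cy,Rw,o=C;d=Rw@np.array([(p[0]-cx)/f,(p[1]-cy)/f,1]);return o,d/np.linalg.norm(d)
def plane(C,p,z):
    o,d=ray(C,p);return o+d*(z-o[2])/d[2]
def tri(*cp):
    A=np.zeros((3,3));b=np.zeros(3);L=[ray(*x) for x in cp]
    for o,d in L:
        M=np.eye(3)-np.outer(d,d);A+=M;b+=M@o
    X=np.linalg.solve(A,b);return X,[round(1e3*np.linalg.norm(np.cross(X-o,d)),1) for o,d in L]
def proj(C,X):
    f,cx,cy,Rw,o=C;v=Rw.T@(np.asarray(X)-o);return np.array([cx+f*v[0]/v[2],cy+f*v[1]/v[2]])
def blob(m,near,rad):
    m=m.copy().astype(np.uint8);k=np.zeros_like(m);cv2.circle(k,tuple(int(v) for v in near),rad,1,-1);m*=k
    n,l,st,c=cv2.connectedComponentsWithStats(m);i=1+np.argmax(st[1:,4]);return c[i],st[i],l==i
def go(s,pos,R):
    "shift in tool axes (cm), rotvec in tool axes, from the present pose"
    R0=Rs(s["orientation"]);return R0.inv().apply(np.array(pos)-s["tcp_pos"])*100,(R0.inv()*R).as_rotvec()
E
python3 - <<'E'
from h import *
np.set_printoptions(precision=4,suppress=True)
I={n:cv2.imread(f"pics/{n}0.png") for n in("scene","side")};C={n:cam(n) for n in I}
k=1/1.5625
def red(i):
    h=cv2.cvtColor(i,cv2.COLOR_BGR2HSV);return ((h[...,0]<6)|(h[...,0]>172))&(h[...,1]>150)&(h[...,2]>80)
def org(i):
    h=cv2.cvtColor(i,cv2.COLOR_BGR2HSV);return (h[...,0]>4)&(h[...,0]<18)&(h[...,1]>170)&(h[...,2]>80)
def blk(i): return i.max(2)<50
for nm,f,a,b,r in(("knob",red,(432,267),(332,370),10),("housing",org,(322,335),(472,238),18),("bar",blk,(317,315),(482,219),22)):
    p=[blob(f(I["scene"]),np.array(a)*k,r),blob(f(I["side"]),np.array(b)*k,r)]
    print(nm,[ (q[0],q[1]) for q in p],tri((C["scene"],p[0][0]),(C["side"],p[1][0])))
    if nm=="bar":
        E=[]
        for q in p:
            ys,xs=np.nonzero(q[2]);l=cv2.fitLine(np.c_[xs,ys].astype(np.float32),2,0,.01,.01).ravel();t=(np.c_[xs,ys]-l[2:])@l[:2];E.append([l[2:]+l[:2]*t.min(),l[2:]+l[:2]*t.max()])
        print(E);c,d=C["scene"],C["side"]
        for i in(0,1):
            for j in(0,1):print(i,j,tri((c,E[0][i]),(d,E[1][j])))
for nm,a,b in(("pivot",(450,290),(320,350)),("screw",(473,263),(265,393)),("freeend",(415,262),(355,418))):
    print(nm,tri((C["scene"],np.array(a)*k),(C["side"],np.array(b)*k)))
E
```

```text
knob [(array([275.92, 170.56]), array([274, 167,   4,   8,  25], dtype=int32)), (array([212.0833, 237.0278]), array([210, 233,   5,   9,  36], dtype=int32))] (array([0.5216, 0.1804, 0.0774]), [np.float64(1.1), np.float64(1.1)])
housing [(array([206.4385, 215.0846]), array([199, 208,  16,  16, 130], dtype=int32)), (array([301.9606, 152.0157]), array([296, 144,  14,  15, 127], dtype=int32))] (array([ 0.5319, -0.1902,  0.1154]), [np.float64(2.9), np.float64(2.9)])
bar [(array([201.495 , 201.4319]), array([182, 196,  36,  12, 301], dtype=int32)), (array([308.2275, 140.9313]), array([295, 131,  28,  20, 233], dtype=int32))] (array([ 0.5199, -0.1948,  0.1619]), [np.float64(2.5), np.float64(2.5)])
[[array([181.8916, 200.6214]), array([217.0383, 202.0745])], [array([295.9592, 134.073 ]), array([320.4537, 147.7661])]]
0 0 (array([ 0.5268, -0.2162,  0.1758]), [np.float64(46.6), np.float64(46.6)])
0 1 (array([ 0.4753, -0.2135,  0.1532]), [np.float64(13.6), np.float64(13.6)])
1 0 (array([ 0.561 , -0.1816,  0.1712]), [np.float64(2.1), np.float64(2.1)])
1 1 (array([ 0.5111, -0.177 ,  0.1516]), [np.float64(36.5), np.float64(36.5)])
pivot (array([0.5845, 0.1572, 0.0516]), [np.float64(2.8), np.float64(2.8)])
screw (array([0.575 , 0.2738, 0.0607]), [np.float64(0.3), np.float64(0.3)])
freeend (array([0.4516, 0.2063, 0.0484]), [np.float64(5.3), np.float64(5.3)])
```

The measured heights and distances match the given sizes (knob 77 mm up and 67 mm from the pivot, pivot to screw 117 mm). Next I'll move to look closer with the wrist camera.

apply_moves(motion=[[0, 5, -2.6, -1.3, 0, 0, 0], [0, 5, -2.6, -1.3, 0, 0, 0], [0, 5, -2.6, -1.3, 0, 0, 0], [0, 5, -2.6, -1.3, 0, 0, 0], [0, 5, -2.6, -1.3, 0, 0, 0], [0, 5, -2.6, -1.3, 0, 0, 0], [0, 5, -2.6, -1.3, 0, 0, 0], [0, 5, -2.6, -1.3, 0, 0, 0], [0, 0, 0, 0, 0, 0, 0], [0, 0, 0, 0, 0, 0, 0]])

```text
time_s: 1.4
tcp_pos: [0.4896, -0.1922, 0.3089]
orientation: [-0.0, 0.986, 0.166, -0.0]
ft_force: [-0.5, -0.7, 0.4]
opening: 0.998
gripper_force: 0.0
```

```bash
python3 - <<'E'
from h import *
import pickle
s=state();print(s["time_s"],s["tcp_pos"],s["orientation"],s["joint_pos"])
im=snapshot("wrist");cv2.imwrite("pics/w1.png",im[:,:,::-1]);pickle.dump(s,open("w1.pkl","wb"))
E
```

```text
1.4 [ 0.4896457  -0.19220058  0.30892976] [-1.82368181e-04  9.86073622e-01  1.66308698e-01 -4.41556321e-04] [-4.43578792e-01  1.88371434e-01  1.42145743e+00 -2.07720975e-04
  1.53269644e+00  7.93055416e-01]
```

View pics/w1.png

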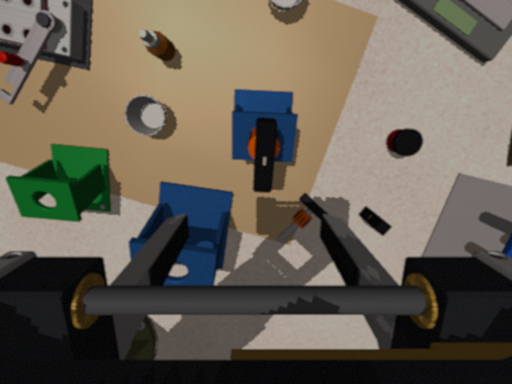

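Wrist view: T-bar runs from (267,118) to (262,190), centre about (264,155), on the small blue rest. The larger blue rest, the green rest and the small driver are the look-alikes. Next is the mould.

apply_moves(motion=[[0, 2.5, -5, 0.7, 0, 0, 0], [0, 2.5, -5, 0.7, 0, 0, 0], [0, 2.5, -5, 0.7, 0, 0, 0], [0, 2.5, -5, 0.7, 0, 0, 0], [0, 2.5, -5, 0.7, 0, 0, 0], [0, 2.5, -5, 0.7, 0, 0, 0], [0, 2.5, -5, 0.7, 0, 0, 0], [0, 0, 0, 0, 0, 0, 0], [0, 0, 0, 0, 0, 0, 0]])

```text
time_s: 2.58
tcp_pos: [0.5407, 0.1946, 0.2603]
orientation: [0.0, 0.986, 0.166, -0.0]
ft_force: [0.3, -0.0, 0.4]
opening: 0.996
gripper_force: 0.0
```

```bash
python3 - <<'E'
from h import *
import pickle
np.set_printoptions(precision=4,suppress=True)
s=state();print(s["time_s"],s["tcp_pos"],s["orientation"],s["joint_pos"])
im=snapshot("wrist");cv2.imwrite("pics/w2.png",im[:,:,::-1]);pickle.dump(s,open("w2.pkl","wb"))
C=cam("wrist",s)
for n,X in(("knob",[.5216,.1804,.075]),("pivot",[.5845,.1572,.055]),("screw",[.575,.2738,.065])):print(n,proj(C,X))
cv2.imwrite("pics/w2b.png",cv2.resize(im[:,:,::-1][0:260,80:430],(800,594),interpolation=cv2.INTER_CUBIC))
# bar in w1
s=pickle.load(open("w1.pkl","rb"));i=cv2.imread("pics/w1.png");C=cam("wrist",s)
m=(i.max(2)<60);c,st,l=blob(m,(264,155),50);ys,xs=np.nonzero(l);r=cv2.minAreaRect(np.c_[xs,ys].astype(np.float32));print(c,st,r)
print([plane(C,p,.17) for p in cv2.boxPoints(r)],plane(C,c,.165))
E
```

```text
2.575 [0.5407 0.1946 0.2603] [ 0.0001  0.9862  0.1656 -0.0002] [ 0.2819  0.3213  1.3662 -0.0002  1.4545  1.5201]
knob [258.7065 187.9411]
pivot [288.569  148.9211]
screw [206.5034 128.3121]
[266.024  152.3889] [ 253  117   31   75 1543] ((267.7932434082031, 154.41171264648438), (28.856143951416016, 73.9854507446289), 3.468229293823242)
[array([ 0.476 , -0.1938,  0.17  ]), array([ 0.5602, -0.1703,  0.17  ]), array([ 0.5691, -0.2019,  0.17  ]), array([ 0.4855, -0.2278,  0.17  ])] [ 0.5252 -0.1956  0.165 ]
```

View pics/w2b.png

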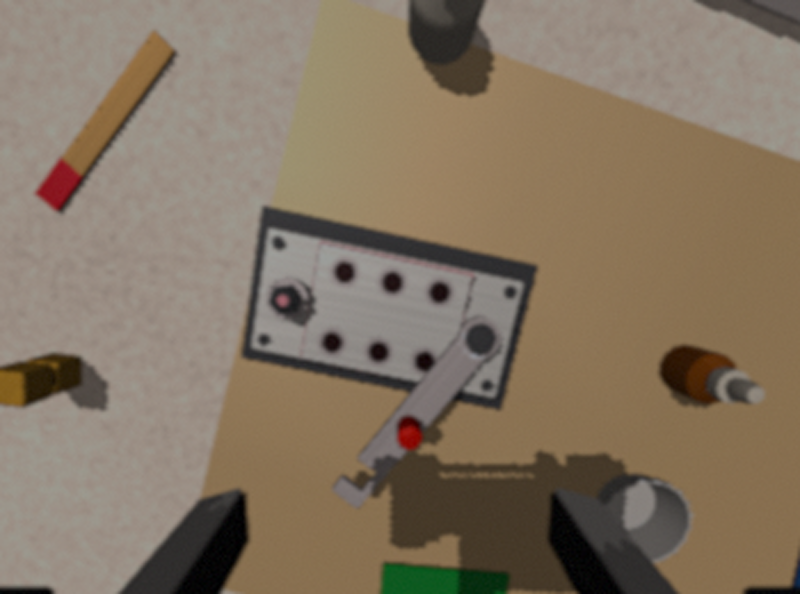

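Mould view (crop): screw hexagon at (288,299), knob (410,428), pivot (480,338), all close to the predicted projections. The strap is open towards the robot.

```bash
python3 - <<'E'
from h import *
import pickle
np.set_printoptions(precision=4,suppress=True)
s=pickle.load(open("w2.pkl","rb"));i=cv2.imread("pics/w2.png");C=cam("wrist",s);k=.4376
h=cv2.cvtColor(i,cv2.COLOR_BGR2HSV);red=((h[...,0]<6)|(h[...,0]>172))&(h[...,1]>150)&(h[...,2]>80)
c,st,l=blob(red,(259,188),14);print(c,st)
I={n:cv2.imread(f"pics/{n}0.png") for n in("scene","side")}
K=plane(C,c,.080);print("knob",K,tri((C,c),(cam("scene"),(275.92,170.56)),(cam("side"),(212.1,237.0))))
q=1/1.5625
P=np.array([480,338])*k+[80,0];S=np.array([284,299])*k+[80,0]
P3=plane(C,P,.058);S3=plane(C,S,.074)
print("pivot",P3,tri((C,P),(cam("scene"),np.array((450,290))*q),(cam("side"),np.array((320,350))*q)))
print("screw",S3,tri((C,S),(cam("scene"),np.array((473,263))*q),(cam("side"),np.array((265,393))*q)))
d=K-P3;e=S3-P3;az=lambda v:np.degrees(np.arctan2(v[1],v[0]))
print(np.linalg.norm(d[:2]),az(d),np.linalg.norm(e[:2]),az(e))
E
```

```text
[258.8316 190.6947] [254 186  11  11  95]
knob [0.5192 0.1795 0.08  ] (array([0.5205, 0.1801, 0.0781]), [np.float64(1.9), np.float64(1.0), np.float64(1.9)])
pivot [0.5867 0.1562 0.058 ] (array([0.5854, 0.1562, 0.0517]), [np.float64(1.3), np.float64(2.9), np.float64(3.1)])
screw [0.5718 0.2743 0.074 ] (array([0.573 , 0.2751, 0.0613]), [np.float64(2.8), np.float64(1.9), np.float64(1.8)])
0.07142319823815561 161.01259626874506 0.11905962470835564 97.19847858428544
```

apply_moves(motion=[[255, 0, 0, 0, 0, 0, -0.179], [255, 0, 0, 0, 0, 0, -0.179], [255, 0, 0, 0, 0, 0, -0.179], [255, 0, 0, 0, 0, 0, -0.179], [255, 0, 0, 0, 0, 0, -0.179], [255, -2.6, -0.7, 2, 0, 0, 0], [255, -2.6, -0.7, 2, 0, 0, 0], [255, 0, 0, 4, 0, 0, 0], [255, 0, 0, 4, 0, 0, 0], [255, 0, 0, 4, 0, 0, 0], [255, 0, 0, 0, 0, 0, 0]])

```text
time_s: 4.0
tcp_pos: [0.5089, 0.15, 0.0989]
orientation: [-0.001, 0.818, 0.576, -0.002]
ft_force: [-0.5, -0.6, 0.1]
opening: 0.006
gripper_force: 0.0
```

```bash
python3 - <<'E'
from h import *
s=state();R=Rs(s["orientation"]).as_matrix();print(s["tcp_pos"],s["joint_pos"],np.degrees(np.arctan2(R[1,0],R[0,0])),R[:,2])
print(go(s,[.510,.151,.067],Rs(s["orientation"])))
im=snapshot("wrist");cv2.imwrite("pics/w3.png",im[:,:,::-1])
E
```

```text
[0.50890945 0.15003341 0.09885385] [ 2.17685342e-01  3.73609643e-01  1.68707500e+00 -6.95524344e-05
  1.08513826e+00  5.61688418e-01] 70.29217750878907 [-4.11711813e-03 -9.73663144e-04 -9.99991051e-01]
(array([0.1351153 , 0.08137034, 3.18481322]), array([0., 0., 0.]))
```

View pics/w3.png

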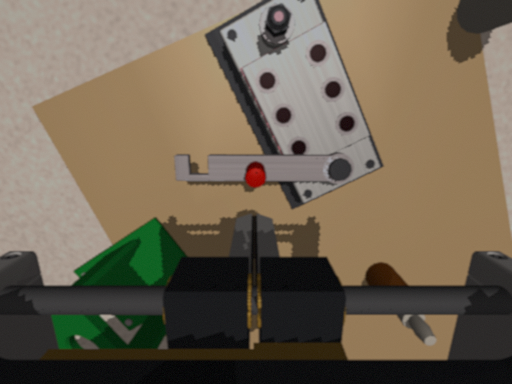

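The closed fingers sit right behind the knob (knob at (256,175), fingertips at (255,220)), in line with it. I'll descend and push along the arc.

apply_moves(motion=[[255, 0, 0, 1.6, 0, 0, 0], [255, 0, 0, 1.6, 0, 0, 0], [255, 1.3, 0, 0, 0, 0, 0], [255, 0.7, -0.12, 0, 0, 0, 0.1], [255, 0.7, -0.12, 0, 0, 0, 0.1], [255, 0.7, -0.12, 0, 0, 0, 0.1], [255, 0.7, -0.12, 0, 0, 0, 0.1], [255, 0.7, -0.12, 0, 0, 0, 0.1], [255, 0.7, -0.12, 0, 0, 0, 0.1], [255, 0.7, -0.12, 0, 0, 0, 0.1], [255, 0.7, -0.12, 0, 0, 0, 0.1], [255, 0, 0, 0, 0, 0, 0]])

```text
time_s: 5.55
tcp_pos: [0.5423, 0.2128, 0.0687]
orientation: [-0.0, 0.977, 0.213, 0.0]
ft_force: [0.4, 0.1, -1.0]
opening: 0.004
gripper_force: 0.0
```

```bash
python3 - <<'E'
from h import *
s=state();R=Rs(s["orientation"]).as_matrix();print(s["tcp_pos"],np.degrees(np.arctan2(R[1,0],R[0,0])))
P=np.array([.586,.156]);v=P-s["tcp_pos"][:2];print("pivot in tool mm",1e3*R[:2,:2].T@v,s["ft_force"])
E
```

```text
[0.54229242 0.21277981 0.06869068] 24.642105356489022
pivot in tool mm [16.0528556  69.83269254] [ 0.4110339   0.08421872 -1.02181173]
```

apply_moves(motion=[[255, 0.7, -0.12, 0, 0, 0, 0.1], [255, 0.7, -0.12, 0, 0, 0, 0.1], [255, 0.7, -0.12, 0, 0, 0, 0.1], [255, 0.15, 0, 0, 0, 0, 0], [255, 0.1, 0, 0, 0, 0, 0], [255, 0, 0, 0, 0, 0, 0]])

```text
time_s: 6.3
tcp_pos: [0.5611, 0.2227, 0.0684]
orientation: [0.0, 0.998, 0.066, -0.002]
ft_force: [-15.3, 0.1, 9.0]
opening: 0.001
gripper_force: 8.0
```

apply_moves(motion=[[0, -1, 0, 0, 0, 0, 0], [0, 0, 0, -4, 0, 0, 0], [0, 0, 0, -5, 0, 0, 0], [0, 0, -2, -3, 0, 0, 0], [0, 0, -2, 0, 0, 0, 0], [0, 0, 0, 0, 0, 0, 0], [0, 0, 0, 0, 0, 0, 0]])

```text
time_s: 7.18
tcp_pos: [0.5476, 0.2603, 0.187]
orientation: [0.0, 0.998, 0.065, -0.001]
ft_force: [-0.0, 1.2, 0.3]
opening: 0.715
gripper_force: 0.0
```

```bash
python3 - <<'E'
from h import *
import pickle
np.set_printoptions(precision=4,suppress=True)
s=state();im=snapshot("wrist");i=np.ascontiguousarray(im[:,:,::-1]);cv2.imwrite("pics/w4.png",i);pickle.dump(s,open("w4.pkl","wb"))
C=cam("wrist",s);p=proj(C,[.5725,.2745,.07]);print(s["tcp_pos"],p,proj(C,[.586,.156,.055]))
x,y=int(p[0]),int(p[1]);a=cv2.resize(i[y-45:y+45,x-60:x+60],(800,600),interpolation=cv2.INTER_CUBIC);print(x-60,y-45);cv2.imwrite("pics/w4b.png",a)
E
```

```text
[0.5476 0.2603 0.187 ] [243.4499 161.0904] [346.6849 160.4929]
183 116
```

View pics/w4b.png

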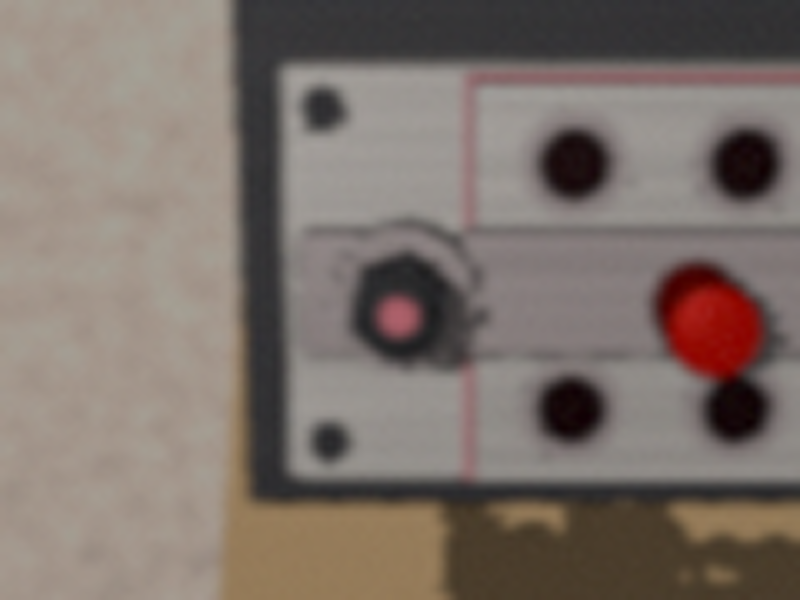

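Strap is home: it lies along the mould with the screw in its notch, hexagon at (400,310) with a pink dot at (398,317). I need a closer view for the hexagon's angle.

apply_moves(motion=[[255, -3.3, -1.4, 0, 0, 0, 0], [255, 0, 0, 4, 0, 0, 0], [255, 0, 0, 4, 0, 0, 0], [255, 0, 0, 4, 0, 0, 0], [255, 0, 0, 0, 0, 0, 0], [255, 0, 0, 0, 0, 0, 0]])

```text
time_s: 7.98
tcp_pos: [0.5143, 0.2703, 0.0699]
orientation: [-0.0, 0.998, 0.064, 0.001]
ft_force: [0.2, -0.8, -0.1]
opening: 0.191
gripper_force: 0.0
```

```bash
python3 - <<'E'
from h import *
import pickle
np.set_printoptions(precision=4,suppress=True)
s=state();im=snapshot("wrist");i=np.ascontiguousarray(im[:,:,::-1]);cv2.imwrite("pics/w5.png",i);pickle.dump(s,open("w5.pkl","wb"))
C=cam("wrist",s);p=proj(C,[.5725,.2745,.074]);print(s["tcp_pos"],s["orientation"],p)
x,y=int(p[0]),int(p[1]);x0,y0=max(x-32,0),max(y-24,0);a=cv2.resize(i[y0:y0+48,x0:x0+64],(800,600),interpolation=cv2.INTER_CUBIC);print(x0,y0);cv2.imwrite("pics/w5b.png",a)
E
```

```text
[0.5143 0.2703 0.0699] [-0.0003  0.9979  0.0642  0.0007] [258.1687 143.6377]
226 119
```

View pics/w5b.png

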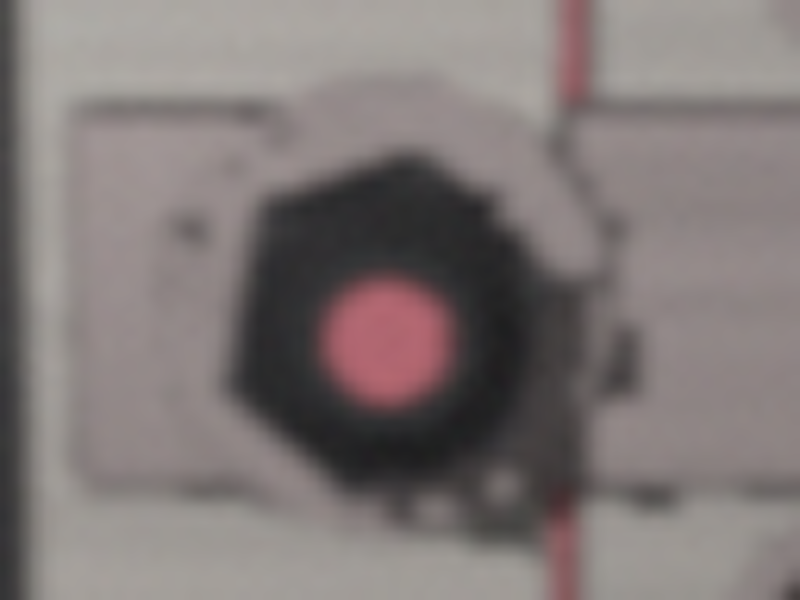

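Close view: the hexagon's corners are at (405,150), (265,200), (230,390) and (345,485) in the crop, and the dot centre is at (388,342). Next I'll fit the hexagon's edges.

```bash
python3 - <<'E'
from h import *
import pickle
from scipy.ndimage import map_coordinates
np.set_printoptions(precision=4,suppress=True)
s=pickle.load(open("w5.pkl","rb"));i=cv2.imread("pics/w5.png");C=cam("wrist",s);g=i.mean(2)
f=lambda p:np.array(p)/12.5+[226-.46,119-.46]
h=cv2.cvtColor(i,cv2.COLOR_BGR2HSV);m=((h[...,0]<8)|(h[...,0]>165))&(h[...,1]>80)&(h[...,2]>90)
c,st,l=blob(m,(257,146),7);S=plane(C,c,.0735);print("dot",c,st,"screw",S)
V=[(540,270),(405,150),(265,200),(230,390),(345,485)];ctr=c
for a,b in zip(V[:-1],V[1:]):
    a,b=f(a),f(b);pts=[]
    for t in np.linspace(.2,.8,13):
        p=a+t*(b-a);n=np.array([(b-a)[1],-(b-a)[0]]);n/=np.linalg.norm(n);n*=np.sign(n@(p-ctr))
        u=np.arange(-3,3,.05);q=p[:,None]+n[:,None]*u;v=map_coordinates(g,[q[1],q[0]],order=1)
        k=np.nonzero(v>85)[0]
        if len(k) and k[0]>0: pts.append(plane(C,q[:,k[0]],.0705)[:2])
    pts=np.array(pts,np.float32);L=cv2.fitLine(pts,cv2.DIST_HUBER,0,.01,.01).ravel()
    nn=np.array([-L[1],L[0]]);dist=nn@(L[2:]-S[:2]);nn*=np.sign(dist)
    az=np.degrees(np.arctan2(nn[1],nn[0]));print(len(pts),"normal az",az,az%60,"dist mm",abs(dist)*1e3)
# bar refine: three views
w=cam("wrist",pickle.load(open("w1.pkl","rb")))
print(tri((w,(266,153.3)),(cam("scene"),(201.5,201.4)),(cam("side"),(308.2,140.9))))
E
```

```text
dot [256.593  145.8023] [252 141  10  11  86] screw [0.5709 0.2753 0.0735]
13 normal az -32.61613 27.38387 dist mm 8.365163523561456
13 normal az 26.960098 26.960098 dist mm 8.48914035702522
13 normal az 86.051735 26.051735 dist mm 7.773412757864492
13 normal az 147.47733 27.477325 dist mm 7.749407521334276
(array([ 0.5218, -0.196 ,  0.1619]), [np.float64(2.2), np.float64(3.5), np.float64(2.2)])
```

Screw axis is at about (0.5715, 0.275), with flats facing 27° mod 60°. I'll go up and turn to yaw ~198°, so the driver needs little turning later and the joint range allows the screwing.

apply_moves(motion=[[255, 0, 0, -6, 0, 0, 0], [100, 0, 0, -6, 0, 0, 0], [100, 0, 0, -5, 0, 0, -0.186], [100, 0, 0, -4, 0, 0, -0.186], [100, 0, 0, 0, 0, 0, -0.186], [100, 0, 0, 0, 0, 0, -0.186], [100, 0, 0, 0, 0, 0, -0.186], [100, 0, 0, 0, 0, 0, -0.186], [100, 0, 0, 0, 0, 0, -0.186], [100, 0, 0, 0, 0, 0, -0.186], [100, 0, 0, 0, 0, 0, -0.186], [100, 0, 0, 0, 0, 0, -0.186]])

```text
time_s: 9.52
tcp_pos: [0.5136, 0.2703, 0.2804]
orientation: [0.001, 0.542, 0.84, 0.001]
ft_force: [0.1, -0.7, -0.7]
opening: 0.609
gripper_force: 0.0
```

apply_moves(motion=[[100, 0, 0, 0, 0, 0, -0.186], [100, 0, 0, 0, 0, 0, -0.186], [100, 0, 0, 0, 0, 0, -0.186], [100, 0, 0, 0, 0, 0, -0.186], [100, 0, 0, 0, 0, 0, -0.186], [100, 0, 0, 0, 0, 0, -0.186], [100, 0, 0, 0, 0, 0, -0.186], [100, 0, 0, 0, 0, 0, -0.186], [100, 0, 0, 0, 0, 0, 0]])

```text
time_s: 10.65
tcp_pos: [0.5136, 0.2703, 0.2801]
orientation: [0.001, -0.166, 0.986, 0.0]
ft_force: [0.4, 0.3, 1.1]
opening: 0.609
gripper_force: 0.0
```

```bash
cat >> h.py <<'E'
def drv(alpha,tilt=.26):
    "tool rotation holding the driver: tool z = -axis, axis leaning towards -x of azimuth alpha; tool x = -driver x"
    return Ro.from_euler('ZY',[alpha,-tilt])*Ro.from_matrix(np.diag([-1.,1,-1]))
E
python3 - <<'E'
from h import *
np.set_printoptions(precision=4,suppress=True)
s=state();print(s["tcp_pos"],s["joint_pos"],s["time_s"])
G=np.array([.522,-.196,.162])
R=drv(np.radians(18));a=-R.as_matrix()[:,2];print(a,R.as_matrix()[:,0]);print(go(s,G+a*.09,R))
E
```

```text
[0.5136 0.2703 0.2801] [ 0.4214  0.3243  1.3176 -0.      1.4974 -1.4834] 10.65
[-0.2445 -0.0794  0.9664] [-0.9191 -0.2986 -0.2571]
(array([ 16.8169, -44.2858,   3.0634]), array([ 0.0028, -0.2577,  0.0198]))
```

apply_moves(motion=[[50, 2.1, -5.5, 0.3, 0, 0, 0], [50, 2.1, -5.5, 0.3, 0, 0, 0], [50, 2.1, -5.5, 0.3, 0, 0, 0], [50, 2.1, -5.5, 0.3, 0, 0, 0], [50, 2.1, -5.5, 0.3, 0, 0, 0], [50, 2.1, -5.5, 0.3, 0, 0, 0], [50, 2.1, -5.5, 0.3, 0, 0, 0], [50, 2.1, -5.5, 0.3, 0, 0, 0.02], [50, 0, 0, 0, 0, -0.13, 0], [50, 0, 0, 0, 0, -0.13, 0], [50, 0, 0, 0, 0, 0, 0], [50, 0, 0, 0, 0, 0, 0]])

```text
time_s: 12.15
tcp_pos: [0.4998, -0.2004, 0.2552]
orientation: [0.127, -0.155, 0.98, 0.02]
ft_force: [-0.6, -0.3, -0.3]
opening: 0.804
gripper_force: 0.0
```

```bash
python3 - <<'E'
from h import *
import pickle
np.set_printoptions(precision=4,suppress=True)
s=state();i=np.ascontiguousarray(snapshot("wrist")[:,:,::-1]);cv2.imwrite("pics/w6.png",i);pickle.dump(s,open("w6.pkl","wb"))
C=cam("wrist",s);print(s["tcp_pos"],s["joint_pos"],proj(C,[.522,-.196,.162]))
G=np.array([.522,-.196,.162]);R=drv(np.radians(18));print(go(s,G+.09*-R.as_matrix()[:,2],R))
E
```

```text
[ 0.4998 -0.2004  0.2552] [-0.5474  0.1284  1.6333  0.208   1.2162 -2.488 ] [252.0003 188.1529]
(array([ 0.2211, -0.2652,  0.5864]), array([-0.0005, -0.0015, -0.0007]))
```

View pics/w6.png

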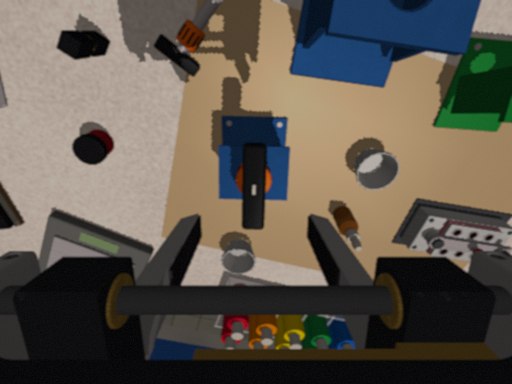

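Hover view: the bar runs from (255,145) to (253,228), parallel to the tool x axis and centred between the fingers. I'll descend along the leaning axis and grip.

apply_moves(motion=[[50, 0.2, -0.2, 3, 0, 0, 0], [50, 0, 0, 3, 0, 0, 0], [50, 0, 0, 3, 0, 0, 0], [50, 0, 0, 2, 0, 0, 0], [255, 0, 0, 0, 0, 0, 0], [255, 0, 0, 0, 0, 0, 0], [255, 0, 0, 0, 0, 0, 0], [255, 0, 0, 0, 0, 0, 0], [255, 0, 0, 0, 0, 0, 0]])

```text
time_s: 13.32
tcp_pos: [0.5253, -0.1942, 0.1479]
orientation: [0.128, -0.156, 0.979, 0.02]
ft_force: [0.2, -0.1, 0.1]
opening: 0.307
gripper_force: 0.0
```

```bash
python3 - <<'E'
from h import *
np.set_printoptions(precision=4,suppress=True)
s=state();print(s)
G=np.array([.522,-.196,.162]);R=drv(np.radians(18));print(go(s,G-.015*-R.as_matrix()[:,2],R),94*s["opening"])
E
```

```text
{'time_s': 13.325, 'joint_pos': array([-0.5115,  0.2726,  1.7193,  0.2292,  0.9832, -2.509 ]), 'joint_velocities': array([-0.0016,  0.0032,  0.0016,  0.001 , -0.0023, -0.0001]), 'joint_torque': array([  0.0189, -49.4744, -33.1587,   0.4034,  -0.373 ,  -0.    ]), 'tcp_pos': array([ 0.5253, -0.1942,  0.1479]), 'orientation': array([ 0.1282, -0.1556,  0.9793,  0.0202]), 'ft_force': array([ 0.1938, -0.1213,  0.0575]), 'torque': array([0.0474, 0.0301, 0.0067]), 'gripper_force': 0.0, 'opening': 0.30667742218053157}
(array([-0.0044, -0.0666,  0.0466]), array([-0.0001,  0.0002,  0.001 ])) 28.827677684969967
```

apply_moves(motion=[[255, 0, 0, 0, 0, 0, 0], [255, 0, 0, 0, 0, 0, 0], [255, 0, 0, 0, 0, 0, 0]])

```text
time_s: 13.7
tcp_pos: [0.5253, -0.1942, 0.1477]
orientation: [0.128, -0.156, 0.979, 0.02]
ft_force: [-1.8, 0.3, 3.5]
opening: 0.252
gripper_force: 30.0
```

Gripped at an opening of 23.7 mm, matching the 24 mm bar. I'll lift out along the axis.

apply_moves(motion=[[255, 0, 0, -1, 0, 0, 0], [255, 0, 0, -2, 0, 0, 0], [255, 0, 0, -3, 0, 0, 0], [255, 0, 0, -3, 0, 0, 0], [255, 0, 0, -2, 0, 0, 0], [255, 0, 0, 0, 0, 0, 0]])

```text
time_s: 14.45
tcp_pos: [0.4985, -0.2033, 0.2554]
orientation: [0.129, -0.156, 0.979, 0.019]
ft_force: [0.8, -0.1, -2.8]
opening: 0.255
gripper_force: 30.0
```

```bash
python3 - <<'E'
from h import *
np.set_printoptions(precision=4,suppress=True)
s=state();R0=Rs(s["orientation"]);M=R0.as_matrix();print(s["tcp_pos"],s["ft_force"],s["torque"],s["joint_pos"],s["opening"])
U=drv(np.radians(27),0);print("tilt now",np.degrees(np.arccos(-M[2,2])))
print("turn to upright yaw27:",(R0.inv()*U).as_rotvec())
# target: TCP above screw, mouth 30mm above head top; tcp=mouth+ (137-15)mm on axis
T=np.array([.5715,.275,.074+.03+.122]);print(U.inv().apply(T-s["tcp_pos"])*100)
E
```

```text
[ 0.4985 -0.2033  0.2554] [ 0.8077 -0.0669 -2.8369] [0.0434 0.2018 0.0453] [-0.5546  0.1269  1.6351  0.2111  1.2144 -2.4979] 0.2548712325271804
tilt now 14.990257551680587
turn to upright yaw27: [-0.0224  0.2609 -0.1553]
[-28.2165  39.2991   2.9368]
```

apply_moves(motion=[[255, 0, 0, -2, -0.011, 0.13, -0.078], [255, 0, 0, -1, -0.011, 0.13, -0.078], [255, -2.8, 3.9, 0, 0, 0, 0], [255, -2.8, 3.9, 0, 0, 0, 0], [255, -2.8, 3.9, 0, 0, 0, 0], [255, -2.8, 3.9, 0, 0, 0, 0], [255, -2.8, 3.9, 0, 0, 0, 0], [255, -2.8, 3.9, 0, 0, 0, 0], [255, -2.8, 3.9, 0, 0, 0, 0], [255, -2.8, 3.9, 0, 0, 0, 0], [255, -2.8, 3.9, 0, 0, 0, 0], [255, 0, 0, 0, 0, 0, 0]])

```text
time_s: 15.95
tcp_pos: [0.5566, 0.2251, 0.2815]
orientation: [-0.002, -0.236, 0.972, 0.001]
ft_force: [-0.5, -1.1, -2.1]
opening: 0.253
gripper_force: 30.0
```

```bash
python3 - <<'E'
from h import *
import pickle
np.set_printoptions(precision=4,suppress=True)
s=state();R0=Rs(s["orientation"]);print(s["tcp_pos"],s["ft_force"],s["joint_pos"])
U=drv(np.radians(27),0)
print(go(s,[.5715,.275,.230],U))
E
```

```text
[0.5566 0.2251 0.2815] [-0.5144 -1.0664 -2.1457] [ 0.3224  0.3748  1.2473  0.002   1.5228 -1.7244]
(array([-3.6287,  3.738 ,  5.1518]), array([ 0.0025, -0.0029,  0.0047]))
```

apply_moves(motion=[[255, -1.8, 1.85, 1.5, 0.002, -0.003, 0.005], [255, -1.8, 1.85, 1.5, 0, 0, 0], [255, 0, 0, 0, 0, 0, 0], [255, 0, 0, 0, 0, 0, 0]])

```text
time_s: 16.45
tcp_pos: [0.5724, 0.2708, 0.2536]
orientation: [0.001, -0.231, 0.973, -0.0]
ft_force: [0.6, -0.2, -2.9]
opening: 0.256
gripper_force: 30.0
```

```bash
python3 - <<'E'
from h import *
import pickle
np.set_printoptions(precision=4,suppress=True)
s=state();R0=Rs(s["orientation"])
W=np.ascontiguousarray(snapshot("wrist")[:,:,::-1]);A=np.ascontiguousarray(snapshot("scene")[:,:,::-1]);B=np.ascontiguousarray(snapshot("side")[:,:,::-1])
for n,i in zip(("w7","sc7","si7"),(W,A,B)):cv2.imwrite(f"pics/{n}.png",i)
pickle.dump(s,open("w7.pkl","wb"));print(s["tcp_pos"],s["joint_pos"],go(s,[.5715,.275,.226],drv(np.radians(27),0)))
C=cam("wrist",s);R=R0.as_matrix()
t2w=lambda v:R@np.array(v)+s["tcp_pos"]
for v in((.045,.012,-.028),(.045,-.012,-.028),(0,0,-.028)):print(proj(C,t2w(v)))
m=t2w((0,0,.122));out=[cv2.resize(W,(400,300))]
for n,i in(("scene",A),("side",B)):
    p=proj(cam(n),m);print(n,p,proj(cam(n),[.5715,.275,.074]));x,y=p.astype(int);out.append(cv2.resize(i[y-38:y+38,x-50:x+50],(400,300),interpolation=cv2.INTER_CUBIC));print(x-50,y-38)
cv2.imwrite("pics/v7.png",np.vstack([np.hstack(out[:2]),np.hstack([out[2],cv2.resize(W[180:330,156:356],(400,300))])]))
E
```

```text
[0.5724 0.2708 0.2536] [ 0.3841  0.4613  1.1901 -0.0003  1.4879 -1.6535] (array([-0.1036,  0.421 ,  2.7597]), array([-0.0005,  0.0021, -0.0043]))
[275.776  172.8017]
[233.7588 172.824 ]
[254.7429 244.5054]
scene [303.3222 151.4395] [302.4202 164.7206]
253 113
side [166.3615 234.457 ] [169.3252 249.6896]
116 196
```

View pics/v7.png

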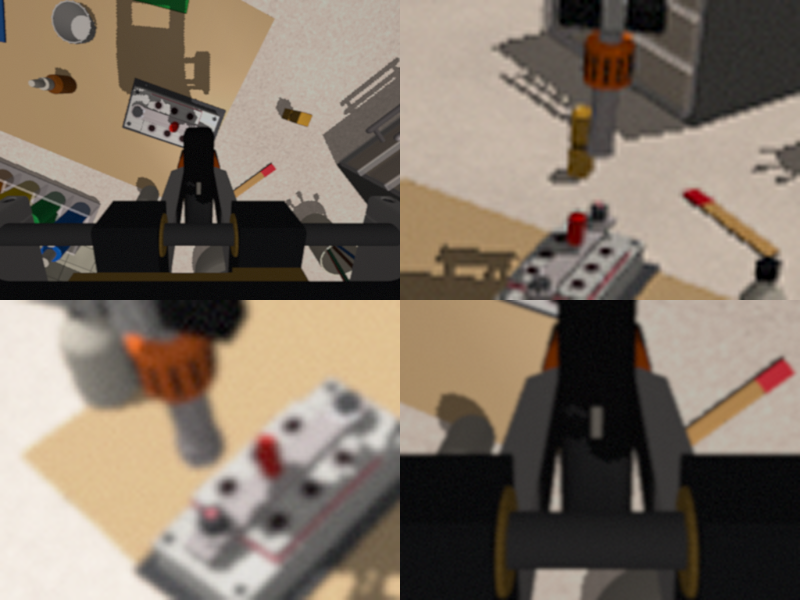

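The bar is centred in the grip: its end shows at row ~164, with 165 predicted. Mouth and screw match their projections in the scene and side views. I'll centre the driver and descend.

apply_moves(motion=[[255, -0.1, 0.4, 1, 0, 0.002, -0.004], [255, 0, 0, 2, 0, 0, 0], [255, 0, 0, 1.8, 0, 0, 0], [255, 0, 0, 0, 0, 0, 0], [255, 0, 0, 0, 0, 0, 0]])

```text
time_s: 17.23
tcp_pos: [0.5718, 0.2757, 0.2064]
orientation: [0.001, -0.233, 0.972, -0.0]
ft_force: [0.0, -0.0, -2.5]
opening: 0.249
gripper_force: 30.0
```

```bash
python3 - <<'E'
from h import *
np.set_printoptions(precision=4,suppress=True)
s=state();print(s["tcp_pos"],s["ft_force"],go(s,[.5715,.275,.181],drv(np.radians(27),0)))
E
```

```text
[0.5718 0.2757 0.2064] [ 0.0227 -0.0027 -2.5089] (array([ 0.06  , -0.0514,  2.5359]), array([-0.0004,  0.0015,  0.0001]))
```

apply_moves(motion=[[255, 0.03, -0.03, 0.5, 0, 0, 0], [255, 0, 0, 0.5, 0, 0, 0], [255, 0, 0, 0.4, 0, 0, 0], [255, 0, 0, 0.4, 0, 0, 0], [255, 0, 0, 0, 0, 0, 0]])

```text
time_s: 17.85
tcp_pos: [0.5715, 0.2755, 0.1876]
orientation: [0.001, -0.234, 0.972, 0.0]
ft_force: [1.7, 2.9, -2.3]
opening: 0.251
gripper_force: 30.0
```

apply_moves(motion=[[255, 0, 0, 0.3, 0, 0, 0], [255, 0, 0, 0.2, 0, 0, 0], [255, 0, 0, 0.15, 0, 0, 0], [255, 0, 0, 0, 0, 0, 0]])

```text
time_s: 18.35
tcp_pos: [0.5716, 0.2754, 0.1818]
orientation: [0.001, -0.233, 0.972, 0.0]
ft_force: [1.5, 2.0, 4.7]
opening: 0.254
gripper_force: 30.0
```

apply_moves(motion=[[255, 0, 0, 0.08, 0, 0, 0], [255, 0, 0, 0, 0, 0, 0], [255, 0, 0, 0, 0, 0, 0]])

```text
time_s: 18.73
tcp_pos: [0.5717, 0.2754, 0.1816]
orientation: [0.001, -0.233, 0.972, 0.0]
ft_force: [-0.5, 3.6, 9.0]
opening: 0.253
gripper_force: 30.0
```

```bash
python3 - <<'E'
from h import *
np.set_printoptions(precision=4,suppress=True)
s=state();print(s["tcp_pos"],s["ft_force"],s["torque"],s["joint_pos"])
E
```

```text
[0.5717 0.2754 0.1816] [-0.4664  3.6392  9.04  ] [ 1.005  -0.0828 -0.05  ] [ 0.3913  0.5067  1.2895 -0.0002  1.343  -1.6508]
```

Fully down: contact at z 0.1816, with 0.181 expected, and 9 N on the collar. Starting to turn clockwise; the least needed before the stop is 1.0 rad.

apply_moves(motion=[[255, 0, 0, 0.01, 0, 0, 0.1], [255, 0, 0, 0.01, 0, 0, 0.1], [255, 0, 0, 0.01, 0, 0, 0.1], [255, 0, 0, 0.01, 0, 0, 0.1], [255, 0, 0, 0.01, 0, 0, 0.1], [255, 0, 0, 0.01, 0, 0, 0.1], [255, 0, 0, 0.01, 0, 0, 0.1], [255, 0, 0, 0.01, 0, 0, 0.1], [255, 0, 0, 0, 0, 0, 0]])

```text
time_s: 19.85
tcp_pos: [0.5719, 0.2752, 0.181]
orientation: [0.001, 0.164, 0.986, 0.0]
ft_force: [-0.2, 1.5, 10.3]
opening: 0.256
gripper_force: 30.0
```

```bash
cat > r.py <<'E'
from h import *
np.set_printoptions(precision=3,suppress=True)
s=state();R=Rs(s["orientation"]).as_matrix();y=np.degrees(np.arctan2(R[1,0],R[0,0]))%360
print("turned",round(np.radians(207-y),3),"pos",s["tcp_pos"]*1e3,"F",s["ft_force"],"M",s["torque"],"j6",s["joint_pos"][5],s["joint_torque"][5],s["opening"])
E
python3 r.py
```

```text
turned 0.801 pos [571.875 275.242 181.012] F [-0.175  1.465 10.297] M [ 0.538 -0.202  0.094] j6 -0.8493703424939013 0.9547179937362671 0.25571158772324387
```

apply_moves(motion=[[255, 0, 0, 0.01, 0, 0, 0.1], [255, 0, 0, 0.01, 0, 0, 0.1], [255, 0, 0, 0, 0, 0, 0]])

```text
time_s: 20.23
tcp_pos: [0.5718, 0.2751, 0.1808]
orientation: [0.001, 0.262, 0.965, 0.0]
ft_force: [0.1, 1.0, 10.5]
opening: 0.255
gripper_force: 30.0
```

```bash
python3 r.py
```

```text
turned 1.001 pos [571.814 275.115 180.773] F [ 0.146  0.952 10.458] M [ 0.347 -0.146  0.101] j6 -0.6493775605978441 0.9545120224356651 0.25548487435211953
```

apply_moves(motion=[[255, 0, 0, 0.01, 0, 0, 0.1], [255, 0, 0, 0, 0, 0, 0]])

```text
time_s: 20.48
tcp_pos: [0.5718, 0.2751, 0.1807]
orientation: [0.001, 0.31, 0.951, 0.0]
ft_force: [0.2, -0.4, 10.5]
opening: 0.254
gripper_force: 30.0
```

```bash
python3 r.py
```

```text
turned 1.101 pos [571.793 275.082 180.663] F [ 0.161 -0.398 10.516] M [ 0.208 -0.076  0.092] j6 -0.5493994372177967 0.9254674986004829 0.25372890023315
```

apply_moves(motion=[[255, 0, 0, 0.01, 0, 0, 0.1], [255, 0, 0, 0, 0, 0, 0]])

```text
time_s: 20.72
tcp_pos: [0.5718, 0.275, 0.1805]
orientation: [0.001, 0.357, 0.934, 0.0]
ft_force: [-0.6, 0.1, 10.5]
opening: 0.256
gripper_force: 30.0
```

```bash
python3 r.py
```

```text
turned 1.201 pos [571.768 275.046 180.55 ] F [-0.579  0.077 10.504] M [0.135 0.007 0.022] j6 -0.4494126128787563 0.925688836723566 0.2561093574212186
```

apply_moves(motion=[[255, 0, 0, 0.01, 0, 0, 0.08], [255, 0, 0, 0, 0, 0, 0]])

```text
time_s: 20.98
tcp_pos: [0.5717, 0.275, 0.1805]
orientation: [0.001, 0.394, 0.919, 0.0]
ft_force: [-0.3, 0.8, 11.5]
opening: 0.253
gripper_force: 30.0
```

```bash
python3 r.py
```

```text
turned 1.281 pos [571.74  275.026 180.503] F [-0.267  0.78  11.531] M [0.045 0.088 0.079] j6 -0.3697272722685866 0.7596580311655998 0.25348551019448073
```

apply_moves(motion=[[255, 0, 0, 0.01, 0, 0, 0.08], [255, 0, 0, 0, 0, 0, 0]])

```text
time_s: 21.22
tcp_pos: [0.5717, 0.275, 0.1804]
orientation: [0.001, 0.43, 0.903, 0.0]
ft_force: [-1.1, 0.2, 11.5]
opening: 0.255
gripper_force: 30.0
```

```bash
python3 r.py
```

```text
turned 1.361 pos [571.709 274.966 180.401] F [-1.067  0.167 11.46 ] M [-0.01   0.186  0.012] j6 -0.2897248237182492 0.7598000764846802 0.25532184958837206
```

apply_moves(motion=[[255, 0, 0, 0.01, 0, 0, 0.08], [255, 0, 0, 0, 0, 0, 0]])

```text
time_s: 21.48
tcp_pos: [0.5717, 0.275, 0.1804]
orientation: [0.001, 0.466, 0.885, 0.0]
ft_force: [-0.2, -0.8, 12.2]
opening: 0.25
gripper_force: 30.0
```

```bash
python3 r.py
```

```text
turned 1.441 pos [571.711 274.994 180.389] F [-0.181 -0.776 12.219] M [-0.043  0.249  0.144] j6 -0.20976966536523495 0.8267501927912235 0.250193912144669
```

apply_moves(motion=[[255, 0, 0, 0, 0, 0, 0.08], [255, 0, 0, 0, 0, 0, 0]])

```text
time_s: 21.72
tcp_pos: [0.5716, 0.275, 0.1804]
orientation: [0.001, 0.501, 0.865, 0.0]
ft_force: [-1.9, -0.2, 12.5]
opening: 0.25
gripper_force: 30.0
```

```bash
python3 r.py
```

```text
turned 1.521 pos [571.635 274.962 180.358] F [-1.91  -0.185 12.494] M [-0.156  0.307 -0.011] j6 -0.1296372874587581 0.661847647279501 0.24970506275209917
```

apply_moves(motion=[[255, 0, 0, 0, 0, 0, 0.08], [255, 0, 0, 0, 0, 0, 0]])

```text
time_s: 21.98
tcp_pos: [0.5716, 0.2749, 0.1804]
orientation: [0.001, 0.535, 0.845, 0.0]
ft_force: [-2.7, -1.1, 12.2]
opening: 0.253
gripper_force: 30.0
```

```bash
python3 r.py
```

```text
turned 1.601 pos [571.583 274.907 180.358] F [-2.67  -1.124 12.18 ] M [-0.222  0.556 -0.12 ] j6 -0.04957044488466294 0.542911347001791 0.2531795228774322
```

apply_moves(motion=[[255, 0, 0, 0, 0, 0, 0.08], [255, 0, 0, 0, 0, 0, 0]])

```text
time_s: 22.22
tcp_pos: [0.5715, 0.2749, 0.1803]
orientation: [0.001, 0.569, 0.822, 0.0]
ft_force: [-1.2, -0.8, 12.0]
opening: 0.252
gripper_force: 30.0
```

```bash
python3 r.py
```

```text
turned 1.681 pos [571.513 274.876 180.342] F [-1.189 -0.805 12.029] M [-0.029  0.601 -0.046] j6 0.03048314329452608 0.5892185680568218 0.2524962990072978
```

The torque peaked near 1.44 and then reversed, so the clutch is past its hump and moving to the latch. I'll go on in small steps.

apply_moves(motion=[[255, 0, 0, 0, 0, 0, 0.04], [255, 0, 0, 0, 0, 0, 0], [255, 0, 0, 0, 0, 0, 0]])

```text
time_s: 22.6
tcp_pos: [0.5715, 0.2749, 0.1804]
orientation: [0.001, 0.585, 0.811, 0.0]
ft_force: [-2.1, -0.2, 12.7]
opening: 0.255
gripper_force: 30.0
```

```bash
python3 r.py; python3 - <<'E'
from h import *
import time
v=[]
for k in range(6):
    snapshot("wrist");s=state();v.append((round(s["torque"][2],3),round(s["joint_torque"][5],3)))
print(v)
E
```

```text
turned 1.72 pos [571.535 274.876 180.375] F [-2.127 -0.241 12.667] M [-0.21   0.663 -0.118] j6 0.06933290081923016 -0.08518236922100186 0.25481350645403567
[(np.float64(-0.102), np.float64(-0.097)), (np.float64(-0.097), np.float64(-0.091)), (np.float64(-0.064), np.float64(-0.094)), (np.float64(-0.105), np.float64(-0.096)), (np.float64(-0.049), np.float64(-0.097)), (np.float64(-0.103), np.float64(-0.097))]
```

apply_moves(motion=[[255, 0, 0, 0, 0, 0, 0.04], [255, 0, 0, 0, 0, 0, 0], [255, 0, 0, 0, 0, 0, 0], [255, 0, 0, 0, 0, 0, 0]])

```text
time_s: 23.4
tcp_pos: [0.5715, 0.2749, 0.1803]
orientation: [0.001, 0.601, 0.799, 0.0]
ft_force: [-3.3, 0.2, 12.1]
opening: 0.256
gripper_force: 30.0
```

```bash
python3 r.py
```

```text
turned 1.76 pos [571.501 274.92  180.328] F [-3.259  0.178 12.096] M [-0.192  0.704 -0.058] j6 0.10926712944930779 -0.05080503411591053 0.2562165290608106
```

apply_moves(motion=[[255, 0, 0, 0, 0, 0, 0.03], [255, 0, 0, 0, 0, 0, 0], [255, 0, 0, 0, 0, 0, 0], [255, 0, 0, 0, 0, 0, 0]])

```text
time_s: 23.9
tcp_pos: [0.5715, 0.275, 0.1804]
orientation: [0.001, 0.613, 0.79, 0.0]
ft_force: [-2.2, 0.6, 12.6]
opening: 0.255
gripper_force: 30.0
```

```bash
python3 r.py
```

```text
turned 1.79 pos [571.475 274.964 180.352] F [-2.186  0.622 12.598] M [-0.046  0.754 -0.034] j6 0.13922160117218474 -0.002528909462853335 0.25544410630681175
```

Torque crosses zero at 1.79 rad: the clutch is latched after one click. I'll stop here and lift the driver straight off.

apply_moves(motion=[[255, 0, 0, -0.5, 0, 0, 0], [255, 0, 0, -1, 0, 0, 0], [255, 0, 0, -2, 0, 0, 0], [255, 0, 0, -4, 0, 0, 0], [255, 0, 0, -3, 0, 0, 0], [255, 0, 0, 0, 0, 0, 0]])

```text
time_s: 24.65
tcp_pos: [0.5718, 0.2752, 0.2859]
orientation: [0.001, 0.613, 0.79, 0.002]
ft_force: [-0.5, -0.2, -2.7]
opening: 0.257
gripper_force: 30.0
```

```bash
python3 r.py; python3 - <<'E'
from h import *
np.set_printoptions(precision=4,suppress=True)
s=state()
R=Rs([.128,-.156,.979,.02]);a=-R.as_matrix()[:,2];T=np.array([.5253,-.1942,.1477])+.11*a
U=drv(np.radians(18),0)
print((Rs(s["orientation"]).inv()*U).as_rotvec(),U.inv().apply(T-s["tcp_pos"])*100,(U.inv()*R).as_rotvec())
A=np.ascontiguousarray(snapshot("scene")[:,:,::-1]);B=np.ascontiguousarray(snapshot("side")[:,:,::-1])
cv2.imwrite("pics/sc8.png",A);cv2.imwrite("pics/si8.png",B)
E
```

```text
turned 1.79 pos [571.755 275.248 285.942] F [-0.466 -0.223 -2.731] M [-0.036 -0.038 -0.011] j6 0.13922066672204145 -0.0005267363121674862 0.25713181350398046
[ 0.003   0.0032 -1.633 ] [ 21.7517 -43.2084   3.1936] [ 0.0005 -0.2599 -0.0019]
```

apply_moves(motion=[[255, 0, 0, 0, 0, 0, -0.1815], [255, 0, 0, 0, 0, 0, -0.1815], [255, 0, 0, 0, 0, 0, -0.1815], [255, 0, 0, 0, 0, 0, -0.1815], [255, 0, 0, 0, 0, 0, -0.1815], [255, 0, 0, 0, 0, 0, -0.1815], [255, 0, 0, 0, 0, 0, -0.1815], [255, 0, 0, 0, 0, 0, -0.1815], [255, 0, 0, 0, 0, 0, -0.1815], [255, 0, 0, 0, 0, 0, 0]])

```text
time_s: 26.0
tcp_pos: [0.571, 0.275, 0.2821]
orientation: [-0.001, -0.156, 0.988, -0.0]
ft_force: [-0.4, 0.2, -3.0]
opening: 0.256
gripper_force: 30.0
```

apply_moves(motion=[[255, 2.4, -4.8, 0, 0, 0, 0], [255, 2.4, -4.8, 0, 0, 0, 0], [255, 2.4, -4.8, 0, 0, 0, 0], [255, 2.4, -4.8, 0, 0, 0, 0], [255, 2.4, -4.8, 0, 0, 0, 0], [255, 2.4, -4.8, 0, 0, 0, 0], [255, 2.4, -4.8, 0, 0, 0, 0], [255, 2.4, -4.8, 0, 0, 0, 0], [255, 2.4, -4.8, 0, 0, 0, 0], [255, 0, 0, 0, 0, -0.13, 0], [255, 0, 0, 0, 0, -0.13, 0], [255, 0, 0, 0, 0, 0, 0]])

```text
time_s: 27.5
tcp_pos: [0.4984, -0.2029, 0.2832]
orientation: [0.128, -0.152, 0.98, 0.021]
ft_force: [0.2, -1.1, -2.7]
opening: 0.251
gripper_force: 30.0
```

```bash
cat > b.py <<'E'
from h import *
np.set_printoptions(precision=4,suppress=True)
s=state();R=Rs([.1282,-.1556,.9793,.0202]);G=np.array([.5253,-.1942,.1477])
print(s["time_s"],s["tcp_pos"],s["joint_pos"],s["ft_force"],go(s,G,R))
E
python3 b.py
```

```text
27.5 [ 0.4984 -0.2029  0.2832] [-0.5539  0.1117  1.5877  0.206   1.2785 -2.4768] [ 0.2067 -1.0691 -2.6592] (array([ 0.7447, -0.0091, 13.8209]), array([ 0.0003, -0.001 , -0.0064]))
```

apply_moves(motion=[[255, 0.74, 0, 2, 0, 0, -0.006], [255, 0, 0, 3, 0, 0, 0], [255, 0, 0, 0, 0, 0, 0], [255, 0, 0, 0, 0, 0, 0]])

```text
time_s: 28.0
tcp_pos: [0.5055, -0.2006, 0.2345]
orientation: [0.128, -0.158, 0.979, 0.02]
ft_force: [-0.4, 0.7, -2.0]
opening: 0.253
gripper_force: 30.0
```

```bash
python3 b.py
```

```text
28.0 [ 0.5055 -0.2006  0.2345] [-0.5424  0.1546  1.6519  0.2122  1.1706 -2.5004] [-0.3753  0.6521 -2.0426] (array([0.2215, 0.0046, 8.927 ]), array([-0.0003, -0.0004,  0.0054]))
```

apply_moves(motion=[[255, 0.22, 0, 0.5, 0, 0, 0.003], [255, 0, 0, 1, 0, 0, 0], [255, 0, 0, 1.2, 0, 0, 0], [255, 0, 0, 1.2, 0, 0, 0], [255, 0, 0, 0, 0, 0, 0]])

```text
time_s: 28.62
tcp_pos: [0.5125, -0.1979, 0.1941]
orientation: [0.128, -0.157, 0.979, 0.021]
ft_force: [-0.9, 0.2, -3.0]
opening: 0.255
gripper_force: 30.0
```

```bash
python3 b.py
```

```text
28.625 [ 0.5125 -0.1979  0.1941] [-0.5308  0.2021  1.6922  0.2198  1.0843 -2.5066] [-0.8858  0.216  -3.0007] (array([-0.0966, -0.0501,  4.8298]), array([ 0.0016, -0.0011,  0.0025]))
```

apply_moves(motion=[[255, -0.08, -0.04, 1, 0.001, -0.001, 0.002], [255, 0, 0, 1, 0, 0, 0], [255, 0, 0, 1, 0, 0, 0], [255, 0, 0, 1, 0, 0, 0], [255, 0, 0, 0, 0, 0, 0]])

```text
time_s: 29.25
tcp_pos: [0.5232, -0.195, 0.156]
orientation: [0.128, -0.156, 0.979, 0.02]
ft_force: [-0.4, -1.3, -2.5]
opening: 0.254
gripper_force: 30.0
```

```bash
python3 b.py
```

```text
29.25 [ 0.5232 -0.195   0.156 ] [-0.515   0.2598  1.7153  0.2277  1.0002 -2.5089] [-0.3525 -1.28   -2.5091] (array([0.0014, 0.0096, 0.8597]), array([0.0001, 0.0003, 0.0005]))
```

apply_moves(motion=[[255, 0, 0, 0.4, 0, 0, 0], [255, 0, 0, 0.2, 0, 0, 0], [255, 0, 0, 0.15, 0, 0, 0], [255, 0, 0, 0, 0, 0, 0]])

```text
time_s: 29.75
tcp_pos: [0.5253, -0.1946, 0.1497]
orientation: [0.129, -0.156, 0.979, 0.02]
ft_force: [-0.6, 0.9, -2.4]
opening: 0.252
gripper_force: 30.0
```

apply_moves(motion=[[255, 0, 0, 0.06, 0, 0, 0], [255, 0, 0, 0, 0, 0, 0], [255, 0, 0, 0, 0, 0, 0]])

```text
time_s: 30.12
tcp_pos: [0.5254, -0.1946, 0.1492]
orientation: [0.129, -0.156, 0.979, 0.02]
ft_force: [-0.0, 0.0, -3.3]
opening: 0.255
gripper_force: 30.0
```

```bash
python3 b.py
```

```text
30.125 [ 0.5254 -0.1946  0.1492] [-0.5122  0.2708  1.7186  0.2296  0.9841 -2.51  ] [-0.0199  0.0198 -3.2748] (array([0.0412, 0.0409, 0.1457]), array([-0.0011,  0.0014,  0.0007]))
```

apply_moves(motion=[[255, 0.02, 0.02, 0.08, 0, 0, 0], [255, 0, 0, 0.06, 0, 0, 0], [255, 0, 0, 0, 0, 0, 0]])

```text
time_s: 30.5
tcp_pos: [0.5255, -0.1943, 0.1479]
orientation: [0.129, -0.156, 0.979, 0.02]
ft_force: [-1.7, 1.5, -0.0]
opening: 0.252
gripper_force: 30.0
```

apply_moves(motion=[[255, 0, 0, 0.05, 0, 0, 0], [255, 0, 0, 0, 0, 0, 0], [255, 0, 0, 0, 0, 0, 0]])

```text
time_s: 30.88
tcp_pos: [0.5257, -0.1943, 0.1478]
orientation: [0.129, -0.156, 0.979, 0.02]
ft_force: [-4.6, 1.5, 6.6]
opening: 0.249
gripper_force: 30.0
```

The shoulder is on the rest at the same height as when gripped. I'll release and back off along the axis.

apply_moves(motion=[[170, 0, 0, -0.03, 0, 0, 0], [100, 0, 0, 0, 0, 0, 0], [50, 0, 0, 0, 0, 0, 0], [50, 0, 0, 0, 0, 0, 0], [50, 0, 0, 0, 0, 0, 0], [50, 0, 0, -1, 0, 0, 0], [50, 0, 0, -3, 0, 0, 0], [50, 0, 0, -4, 0, 0, 0], [50, 0, 0, -4, 0, 0, 0], [50, 0, 0, -2, 0, 0, 0], [50, 0, 0, 0, 0, 0, 0]])

```text
time_s: 32.25
tcp_pos: [0.4912, -0.2057, 0.2846]
orientation: [0.13, -0.156, 0.979, 0.019]
ft_force: [0.6, 0.2, 0.6]
opening: 0.801
gripper_force: 0.0
```

```bash
python3 - <<'E'
from h import *
s=state();print(s["tcp_pos"],s["ft_force"],s["time_s"])
W,A,B=[np.ascontiguousarray(snapshot(n)[:,:,::-1]) for n in("wrist","scene","side")]
z=lambda i,x,y:cv2.resize(i[y:y+75,x:x+100],(400,300),interpolation=cv2.INTER_CUBIC)
cv2.imwrite("pics/v9.png",np.vstack([np.hstack([cv2.resize(W,(400,300)),z(A,160,170)]),np.hstack([z(B,260,100),z(B,140,205)])]))
cv2.imwrite("pics/w9.png",W)
p=cv2.imread("pics/w6.png")
E
```

```text
[ 0.49117205 -0.20572787  0.2845809 ] [0.55289186 0.20412101 0.59748329] 32.25
```

View pics/v9.png

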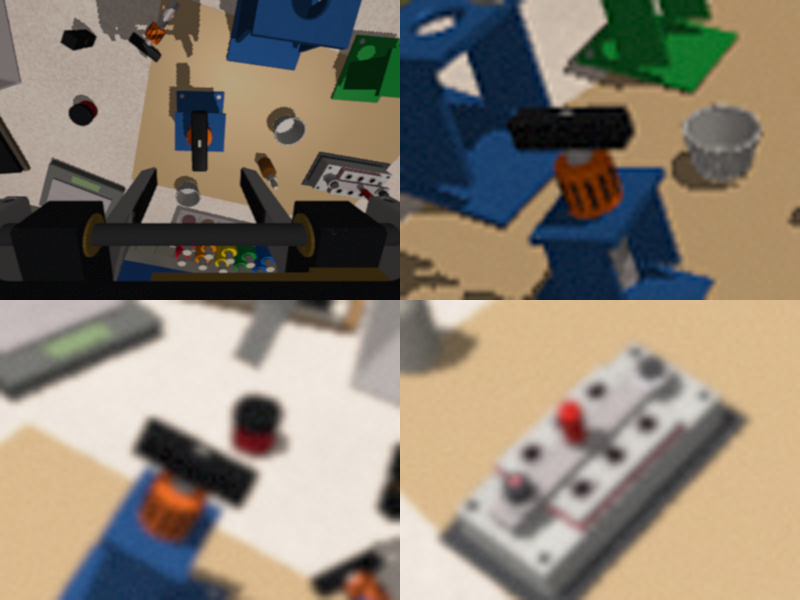

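The driver's shoulder sits on the rest plate, the strap is home and the bystanders look untouched. The measured descent of 1.2 mm matches about 1.27 rad of screw travel. Handing in.

```bash
python3 -c "
from workcell import *
print(job_done())"
```

```text
the job is handed in; nothing more can be done
None
```

The job is handed in: the strap is home, the screw is tightened to one click (read from the torque), and the driver is back on its shoulder in the rest, at about 32 s of the 72 s allowed.

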